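# Check two tube adapter sleeves on a gauge pin and sort them

## Task

Check the two grey adapter sleeves one at a time: lower the sleeve onto the steel gauge pin, straight down, until it rests on the gauge's base or will go no further, hold it there a moment, then take it off and sort it before you touch the other one. A sleeve that goes fully down to the base is good and is left standing upright in the rectangular tray; one that sticks partway is put in the round tub. Leave the other small things on the table where they are.

Things in the scene. Friction and masses are not known exactly. Their poses are not given: they have to be found in the camera images.
- gauge: fixed fit gauge: dark steel disc base, 84 mm across and 12 mm thick, with a bright steel pin standing upright at its centre. The pin is 18 mm across, rises 52 mm above the base and its last 8 mm taper to 9 mm across. Origin: centre of the base's underside, on the table; z up.
- gauge_seat (a point): point on the pin's axis at the top face of the base (12 mm above the table), where the lower end of a good sleeve comes to rest; z up. A sleeve that is too narrow inside stops with its lower end some 27 mm above it.
- gauge_tip (a point): centre of the pin's tip, 64 mm above the table
- sleeve_a: light grey plastic adapter sleeve: a straight tube, outside 30 mm across, 60 mm tall, 35 g or so, standing upright and loose on the table; the bore at both ends is 21 mm, but it may be narrower (15 mm) inside, from 20 mm above the lower end, which only trying it on the pin shows. Origin: centre of its lower end; z runs along its axis, up.
- sleeve_b: light grey plastic adapter sleeve: a straight tube, outside 30 mm across, 60 mm tall, 35 g or so, standing upright and loose on the table; the bore at both ends is 21 mm, but it may be narrower (15 mm) inside, from 20 mm above the lower end, which only trying it on the pin shows. Origin: centre of its lower end; z runs along its axis, up.
- tray: fixed off-white rectangular tray, 150 mm (x) by 120 mm (y), 24 mm high, open at the top, walls and floor 4 to 5 mm thick; for good sleeves. Origin: centre of its underside, on the table; axes along its sides, z up. It and the tub may be either side of the gauge.
- tub: fixed off-white round open tub, 128 mm across at the rim, 45 mm high, wall 4 mm; for sleeves that stick. Origin: centre of its underside, on the table; z up.
- tub_in (a point): centre of the tub's inner floor, 5 mm above the table; the floor is 116 mm across
- marker: bystander: white marker pen with a black cap, about 122 mm long, lying on the table; origin under the middle of its barrel
- jar: bystander: small amber glass jar, 38 mm across, 45 mm tall; origin at its underside
- cup: bystander: small clear sample cup with a grey lid, 44 mm across, 42 mm tall; origin at its underside
- timer: bystander: flat white bench timer, 62 by 62 by 18 mm; origin at its underside
- cassettes: bystander: stack of three white test cassettes, 70 by 24 by 18 mm; origin at its underside
Things that resemble listed ones, but are neither listed nor needed, are in the scene too. Leave any black or green look-alike of the tray alone.

How it is judged:
By the outcome, as a careful person would: the job done as asked, in the order asked, and still so for the second after the job is handed in, with the robot touching nothing.
It also fails if it takes over 66 s, if anything falls off the work surface, if the arm or the gripper's body presses on something with over 40 N, if the wrist force passes 120 N, or if a joint passes its speed limit or range.

## Robot

A 7-joint arm with a two-finger parallel gripper is mounted at the origin on the work surface. World frame = base frame: x ahead of the robot, y to its left, z up, the work surface at z = 0. Lengths are in m, angles in rad, forces in N, time in s.
With the tool pointing down it reaches from about 0.4 to 0.85 m from the base axis. Payload 10.4 kg.
Tool frame: the origin (TCP) lies at the very end of the fingers, on their centre line; the grasp point (between the pads) lies 19 mm behind it; x points along the fingers, z is the direction in which the jaws open and shut, and the axes are right-handed (so a half turn about x gives the same grasp; the last joint's range is limited). The gripper opens to 85 mm and grips with 20 to 120 N. Pads are 22 mm wide; open, the fingers measure 114 mm over their backs; the gripper's body (76 mm by 85 mm) begins 54 mm behind the grasp point. The pads swing forward as they close: fully open they stand 13 mm farther back than shut.
Start: joints at [-1.179, 0.332, -0.065, 1.46, 0.022, 1.35, -0.088], TCP at [0.252, 0.572, 0.231] pointing down, gripper open.
Joint ranges: [-2.6, 2.6], [-0.5, 2.12], [-1.47, 1.34], [0.16, 2.42], [-1.27, 4.41], [0.06, 2.06], [-2.6, 2.6]. Speed limits (rad/s): [2.22, 2.22, 2.79, 2.79, 3.14, 3.14, 3.14].

## Interface

Orientations are given as a unit quaternion [x, y, z, w].
In Python, from workcell import telemetry, viewer, manip, spot_in, mark_of gives the robot as it stands. The module is installed in compiled form; this text tells all that it offers.
- The arm moves only by the shell command python3 -m crank 'ROWS' [FORCE]. ROWS is JSON, a list of rows, each a list of 3 entries, a list of its own where there are three numbers: the closure, from 0 (fully open) to 1 (shut), then the shift along the world's x, y, z in cm, then the turn, a rotation vector about the world's x, y, z in rad. A call has 1 to 12 rows; each row shifts and turns the commanded pose from where the row before left it; what a row does not reach is not made up. A row lasts 1/12 s, in which the tool goes at most 41.7 mm and 7.16 degrees, less where a joint would pass 70% of its speed; a pose out of reach is approached as far as the arm can. A call with a gripper value outside its range is refused whole. The fingers move at their own pace and stop on an object; FORCE is the grip in N (left out, the last holds). Time passes only in rows, so rows that do not move let the fingers close. It gives the time, the measured TCP pose, the force and the opening at its end, in the units of the state.
- telemetry.get_obs(): the state, without advancing time (a new reading comes with each control period).
- viewer.camera(name): name is "side" or "top"; returns a dict with "frame" (384x512x3 uint8, red, green, blue), "intrinsics" (3x3 intrinsics, pixels), "cam_to_world" (4x4, takes a point from camera to world coordinates). Camera axes: x right, y up, looking along -z (the intrinsics and any distortion apply to the point x, -y, -z); pixel columns grow to the right and rows downward; lengths in m; the calibration is good to about 2 mm. A picture is of the moment at which its call begins. There is no depth.
- manip.hand_in(): hands the job in, once; it reports no verdict.
Trained networks look in a picture, given as the dict that the camera call returned (one of the last four; its "shot" number tells which), for a name from the list of things; names that differ only in an ending like _2 or _b are one class to them, and where a whole thing is asked for, a point or a joint stands for the part that bears it (a point fixed in the world has none). Each returns a list of dicts, best first, with "conf" (0 to 1); they miss things now and then, are a little off and sometimes report something else, mostly with a low value. They report only what shows in the picture. A call takes as long as a camera call. They do not tell look-alikes from the thing itself.
- spot_in(thing, picture): "location" ([x, y, z] in m, in the coordinates of the camera as it stood for that picture, good to about 4 mm: the middle of the surface that is visible of it).
- mark_of(thing, picture): "location" ([x, y, z] in m, in the coordinates of the camera as it stood for that picture, good to about 4 mm: a listed point, or the origin of a listed thing).
The state is a dict: "clock": time; "joint_pos": joint angles; "joint_velocities": joint speeds; "tau": joint torques, N m; "position": TCP position; "ee_rot": TCP orientation; "ft_force": force on the tool from outside, world axes, zero at the start; "torque": the same for the moment, N m; "grip_width": opening from 0.0 (shut) to 1.0 (fully open).
Only numpy, scipy, OpenCV 4.12 (cv2) and the standard library are available. Lean on these libraries where they do the work, as an engineer would, in place of code of your own. Each camera call takes 0.05 s, during which the arm holds its last target. There are 200 camera calls.

## Working session

There is one attempt and no reset: what is moved stays moved. The work goes in short steps, Python scripts to look and compute and a shell command to move; the robot and the scene stay as the last step left them, time stands still between calls to the robot, and variables do not carry over. Pictures are saved under pics/ and viewed, about 8 in all and at most 12, crops included, and the job is handed in when it is done.

```bash
mkdir -p pics; cat > h.py <<'E'
import numpy as np,cv2
from workcell import telemetry, viewer, manip, spot_in, mark_of
def W(p,l): 
    T=np.array(p["cam_to_world"]); return (T@np.r_[l,1])[:3]
def pix(p,w):
    T=np.linalg.inv(np.array(p["cam_to_world"])); c=(T@np.r_[w,1])[:3]; K=np.array(p["intrinsics"]); u=K@np.array([c[0],-c[1],-c[2]]); return u[:2]/u[2]
def ray(p,u,v):
    T=np.array(p["cam_to_world"]);K=np.array(p["intrinsics"]); d=np.linalg.inv(K)@[u,v,1]; d=T[:3,:3]@[d[0],-d[1],-d[2]]; return T[:3,3],d
def onz(p,u,v,z):
    o,d=ray(p,u,v); return o+d*(z-o[2])/d[2]
def save(p,n): cv2.imwrite("pics/"+n,cv2.cvtColor(np.ascontiguousarray(p["frame"]),cv2.COLOR_RGB2BGR))
E
python3 - <<'E'
from h import *
np.set_printoptions(precision=3,suppress=True)
s=telemetry.get_obs(); print(s["clock"],s["position"],s["ee_rot"],s["grip_width"])
for n in("top","side"):
    p=viewer.camera(n); save(p,n+"1.png"); print(n,p.keys(),np.array(p["cam_to_world"]),np.array(p["intrinsics"]))
    for t in("gauge","gauge_seat","gauge_tip","sleeve_a","tray","tub","tub_in","marker","jar","cup","timer","cassettes"):
        print(t,[(round(d["conf"],2),W(p,d["location"]),pix(p,W(p,d["location"])).round()) for d in mark_of(t,p)])
E
```

```text
0.0 [0.252 0.572 0.231] [-0.387  0.593  0.386  0.592] 1.0002883156825364
top dict_keys(['frame', 'intrinsics', 'cam_to_world', 'shot']) [[-0.03   0.984 -0.173  0.201]
 [-1.    -0.03   0.003  0.022]
 [-0.002  0.173  0.985  1.438]
 [ 0.     0.     0.     1.   ]] [[489.827   0.    254.869]
 [  0.    489.827 189.749]
 [  0.      0.      1.   ]]
gauge [(0.66, array([0.608, 0.032, 0.005]), array([248., 140.]))]
gauge_seat [(0.89, array([0.603, 0.026, 0.014]), array([251., 140.])), (0.35, array([ 0.464, -0.002, -0.005]), array([261., 187.]))]
gauge_tip [(0.86, array([0.603, 0.032, 0.063]), array([248., 136.]))]
sleeve_a [(0.64, array([ 0.467,  0.159, -0.002]), array([207., 187.])), (0.43, array([ 0.441, -0.121,  0.001]), array([301., 193.]))]
tray [(0.83, array([ 0.553, -0.345, -0.002]), array([374., 154.])), (0.71, array([ 0.33 ,  0.087, -0.   ]), array([233., 232.])), (0.58, array([ 0.169, -0.321,  0.002]), array([375., 284.]))]
tub [(0.89, array([ 0.574,  0.343, -0.001]), array([146., 154.])), (0.43, array([ 0.689, -0.178, -0.004]), array([316., 113.]))]
tub_in [(0.84, array([0.572, 0.34
[... 1382 characters left out ...]
9,  0.084, -0.003]), array([204., 227.])), (0.85, array([ 0.551, -0.343, -0.002]), array([407., 267.]))]
tub [(0.7, array([0.579, 0.341, 0.005]), array([213., 162.]))]
tub_in [(0.6, array([0.58 , 0.345, 0.008]), array([213., 161.]))]
marker [(0.64, array([ 0.462, -0.004, -0.001]), array([267., 221.]))]
jar [(0.55, array([ 0.692, -0.173,  0.002]), array([374., 213.]))]
cup [(0.58, array([ 0.701,  0.181, -0.   ]), array([276., 169.]))]
timer [(0.55, array([ 0.331,  0.308, -0.   ]), array([153., 194.]))]
cassettes [(0.89, array([ 0.338, -0.299, -0.001]), array([334., 304.])), (0.55, array([0.579, 0.343, 0.001]), array([213., 163.])), (0.27, array([ 0.465, -0.006,  0.   ]), array([269., 220.]))]
```

View pics/top1.png

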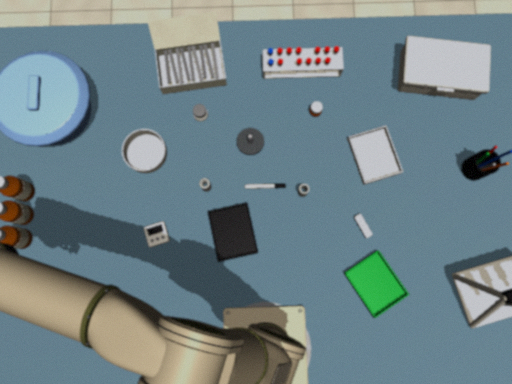

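View pics/side1.png

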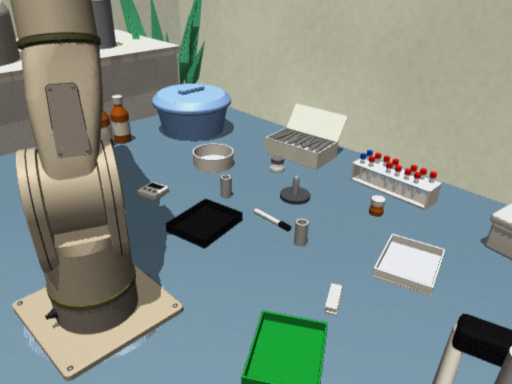

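The top view shows the gauge at (250,140), the sleeves at (205,184) and (303,188), the off-white tray at (374,154) and the tub at (144,150). The black tray at (233,232) and the green one at (375,284) are decoys. The side view agrees. Next I'll refine the positions by averaging and by triangulating from the two views.

```bash
python3 - <<'E'
from h import *
from scipy.spatial.transform import Rotation as R
np.set_printoptions(precision=4,suppress=True)
s=telemetry.get_obs(); print("R\n",R.from_quat(s["ee_rot"]).as_matrix())
acc={}; ims={}
for k in range(5):
  for n in("top","side"):
    p=viewer.camera(n); ims[n]=p
    for t in("gauge_tip","gauge","sleeve_a","tray","tub"):
        for f in(mark_of,spot_in):
            if f is spot_in and t!="sleeve_a": continue
            for d in f(t,p):
                w=W(p,d["location"]); 
                key=t+f.__name__[0]+("L" if w[1]>0 else "R") if t=="sleeve_a" else t
                if t=="tray" and not(w[0]>.5): continue
                if d["conf"]>.4: acc.setdefault((key,n),[]).append(w)
for k,v in acc.items(): print(k,len(v),np.median(v,0),np.std(v,0))
# crops
row=[]
for n in("top","side"):
  for c in((.606,.028,.06),(.468,.16,.06),(.444,-.124,.06)):
    u,v=pix(ims[n],c); x,y=int(u)-16,int(v)-14
    print(n,c,"crop origin",x,y)
    row.append(cv2.resize(ims[n]["frame"][y:y+32,x:x+32],None,fx=8,fy=8,interpolation=cv2.INTER_CUBIC))
m=np.vstack([np.hstack(row[:3]),np.hstack(row[3:])]); cv2.imwrite("pics/crop.png",m[:,:,::-1])
E
```

```text
R
 [[ 0.0001 -0.9152  0.403 ]
 [ 0.0001  0.403   0.9152]
 [-1.     -0.      0.0001]]
('gauge_tip', 'top') 5 [0.6028 0.0282 0.063 ] [0.0106 0.1276 0.0241]
('gauge', 'top') 5 [0.6037 0.029  0.0027] [0.0009 0.0014 0.0009]
('sleeve_acR', 'top') 9 [ 0.442  -0.1202  0.0016] [0.0342 0.0562 0.0214]
('sleeve_acL', 'top') 10 [0.4657 0.1594 0.0023] [0.042  0.0382 0.0244]
('tray', 'top') 6 [ 0.5513 -0.3427 -0.0014] [0.0541 0.1943 0.0011]
('tub', 'top') 5 [ 0.576   0.3439 -0.0002] [0.0012 0.0007 0.001 ]
('gauge_tip', 'side') 6 [0.6085 0.0252 0.0647] [0.0114 0.1178 0.0243]
('gauge', 'side') 8 [0.6009 0.027  0.0011] [0.13   0.1867 0.0018]
('sleeve_acL', 'side') 14 [0.4691 0.1562 0.0023] [0.0744 0.0703 0.0212]
('sleeve_acR', 'side') 10 [ 0.4407 -0.1272  0.0166] [0.0049 0.0031 0.0183]
('tray', 'side') 5 [ 0.5503 -0.3404 -0.0038] [0.0216 0.1466 0.0063]
('tub', 'side') 5 [0.5782 0.3423 0.003 ] [0.0008 0.0013 0.0011]
top (0.606, 0.028, 0.06) crop origin 233 120
top (0.468, 0.16, 0.06) crop origin 188 168
top (0.444, -0.124, 0.06) crop origin 288 174
side (0.606, 0.028, 0.06) crop origin 279 163
side (0.468, 0.16, 0.06) crop origin 209 162
side (0.444, -0.124, 0.06) crop origin 285 207
```

View pics/crop.png

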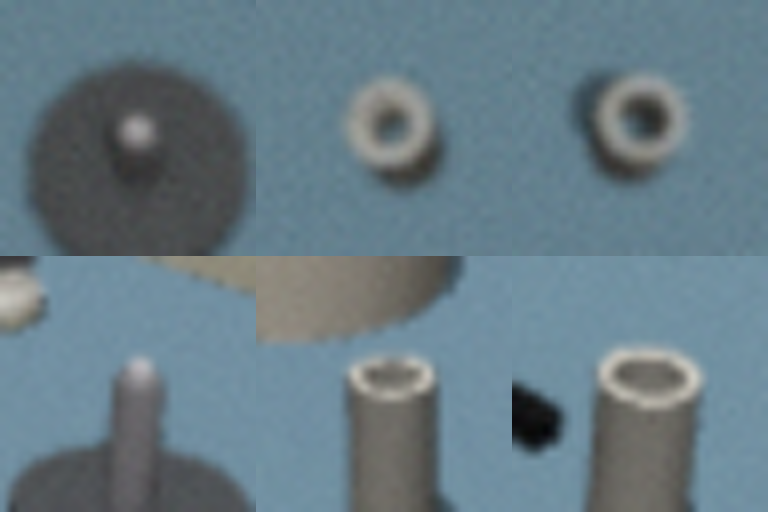

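The crops show the pin tip at (137,130) in the top view and (140,105) in the side view. The sleeve rims, left then right, are at (134,124) and (127,119) from the top, and (135,121) and (138,120) from the side. I'll triangulate these.

```bash
python3 - <<'E'
from h import *
np.set_printoptions(precision=4,suppress=True)
t=viewer.camera("top"); s=viewer.camera("side")
f=lambda o,c:(o[0]+(c[0]+.5)/8-.5,o[1]+(c[1]+.5)/8-.5)
for n,a,b,z in(("tip",f((233,120),(137,130)),f((279,163),(140,104)),.064),("L",f((188,168),(134,124)),f((209,162),(135,121)),.06),("R",f((288,174),(127,119)),f((285,207),(138,120)),.06)):
    A=[];B=[]
    for p,u in((t,a),(s,b)):
        o,d=ray(p,*u); d/=np.linalg.norm(d); M=np.eye(3)-np.outer(d,d); A.append(M);B.append(M@o)
    print(n,np.linalg.lstsq(np.vstack(A),np.hstack(B),rcond=None)[0],"at z:",onz(t,*a,z),onz(s,*b,z))
E
```

```text
tip [0.6025 0.0266 0.0668] at z: [0.6021 0.0278 0.064 ] [0.6086 0.0293 0.064 ]
L [0.4682 0.1609 0.0598] at z: [0.4671 0.1617 0.06  ] [0.469 0.16  0.06 ]
R [ 0.4445 -0.123   0.0593] at z: [ 0.4429 -0.1213  0.06  ] [ 0.4456 -0.1247  0.06  ]
```

```bash
python3 -m crank '[[0.3,[1.8,-3.4,0],[0,0,-0.0963]],[0.3,[1.8,-3.4,0],[0,0,-0.0963]],[0.3,[1.8,-3.4,0],[0,0,-0.0963]],[0.3,[1.8,-3.4,0],[0,0,-0.0963]],[0.3,[1.8,-3.4,0],[0,0,-0.0963]],[0.3,[1.8,-3.4,0],[0,0,-0.0963]],[0.3,[1.8,-3.4,0],[0,0,-0.0963]],[0.3,[1.8,-3.4,0],[0,0,-0.0963]],[0.3,[1.8,-3.4,0],[0,0,-0.0963]],[0.3,[1.8,-3.4,0],[0,0,-0.0963]],[0.3,[1.8,-3.4,0],[0,0,-0.0963]],[0.3,[1.8,-3.4,0],[0,0,-0.0963]]]' 30
```

```text
clock: 5.9
position: [0.4684, 0.1622, 0.2317]
ee_rot: [0.002, 0.707, -0.001, 0.707]
ft_force: [0.2, 0.3, -0.9]
grip_width: 0.699
```

```bash
python3 -m crank '[[0.3,[0,-0.1,-4],[0,0,0]],[0.3,[0,0,-4],[0,0,0]],[0.3,[0,0,-4],[0,0,0]],[0.3,[0,0,-4],[0,0,0]],[0.3,[0,0,-2],[0,0,0]],[0.3,[0,0,-2],[0,0,0]],[0.3,[0,0,-0.8],[0,0,0]],[0.3,[0,0,0],[0,0,0]],[0.3,[0,0,0],[0,0,0]]]' 30; python3 - <<'E'
from h import *
p=viewer.camera("side"); u,v=map(int,pix(p,(.468,.161,.05))); a=p["frame"][v-50:v+50,u-50:u+50]
p=viewer.camera("top"); u,v=map(int,pix(p,(.468,.161,.05))); b=p["frame"][v-50:v+50,u-50:u+50]
m=cv2.resize(np.hstack([a,b]),None,fx=4,fy=4,interpolation=cv2.INTER_CUBIC); cv2.imwrite("pics/g1.png",m[:,:,::-1])
E
```

```text
clock: 6.65
position: [0.4683, 0.1631, 0.024]
ee_rot: [-0.0, 0.707, 0.0, 0.707]
ft_force: [-0.3, 0.8, -0.4]
grip_width: 0.694
```

View pics/g1.png

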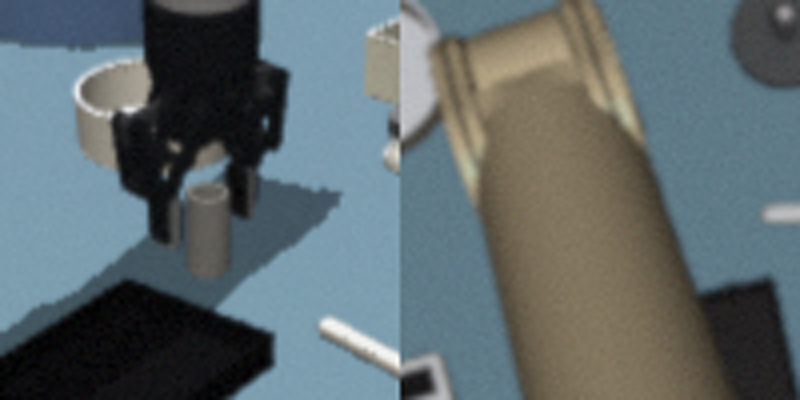

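The sleeve at crop (208,230) sits between the open jaws, so I'll close and lift.

```bash
python3 -m crank '[[0.3,[0,-0.2,0],[0,0,0]],[1,[0,0,0],[0,0,0]],[1,[0,0,0],[0,0,0]],[1,[0,0,0],[0,0,0]],[1,[0,0,0],[0,0,0]],[1,[0,0,0],[0,0,0]],[1,[0,0,0],[0,0,0]],[1,[0,0,0],[0,0,0]]]' 30 && python3 -m crank '[[1,[0,0,1],[0,0,0]],[1,[0,0,3],[0,0,0]],[1,[0,0,4],[0,0,0]],[1,[0,0,3],[0,0,0]]]'
```

```text
clock: 7.42
position: [0.4682, 0.1612, 0.024]
ee_rot: [0.0, 0.707, 0.0, 0.707]
ft_force: [-1.6, -0.6, 6.0]
grip_width: 0.342
clock: 7.75
position: [0.468, 0.1608, 0.1362]
ee_rot: [0.0, 0.707, -0.0, 0.707]
ft_force: [1.0, 1.3, -0.3]
grip_width: 0.34
```

```bash
python3 -m crank '[[1,[2.27,-2.22,0],[0,0,0]],[1,[2.27,-2.22,0],[0,0,0]],[1,[2.27,-2.22,0],[0,0,0]],[1,[2.27,-2.22,0],[0,0,0]],[1,[2.27,-2.22,0],[0,0,0]],[1,[2.25,-2.22,0],[0,0,0]],[1,[0,0,-2],[0,0,0]],[1,[0,0,-1.2],[0,0,0]],[1,[0,0,0],[0,0,0]],[1,[0,0,0],[0,0,0]]]'; cat > look.py <<'E'
from h import *
import sys
n=sys.argv[1]; c=list(map(float,sys.argv[2:5])); out=[]
for k in("side","top"):
    p=viewer.camera(k); u,v=map(int,pix(p,c)); x,y=u-24,v-24
    print(k,"origin",x,y,"scale 8")
    out.append(cv2.resize(p["frame"][y:y+48,x:x+48],None,fx=8,fy=8,interpolation=cv2.INTER_CUBIC))
cv2.imwrite("pics/"+n,np.hstack(out)[:,:,::-1])
E
python3 look.py t1.png .604 .0275 .07
```

```text
clock: 8.58
position: [0.6027, 0.029, 0.1009]
ee_rot: [-0.001, 0.708, 0.001, 0.706]
ft_force: [-0.1, -0.1, 0.3]
grip_width: 0.343
side origin 271 150 scale 8
top origin 225 110 scale 8
```

View pics/t1.png

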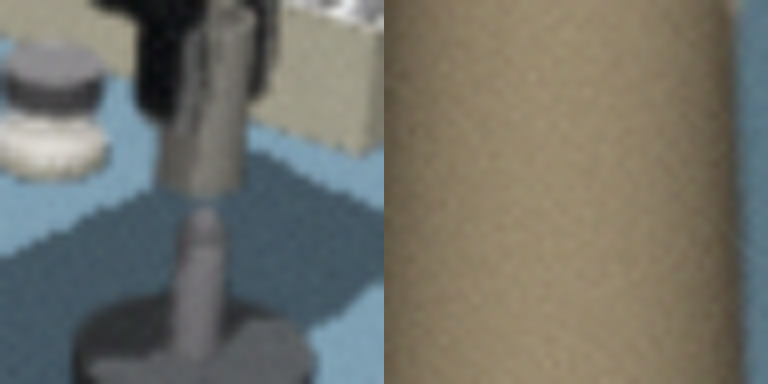

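The side crop shows the sleeve's bottom centre at about (202,172), above the pin tip at (203,208). It is aligned within about 2 mm, with the sleeve hanging almost upright. I'll lower it gently and watch the forces.

```bash
python3 -m crank '[[1,[0,0,-1],[0,0,0]],[1,[0,0,-0.6],[0,0,0]],[1,[0,0,-0.4],[0,0,0]],[1,[0,0,0],[0,0,0]]]' ; python3 -m crank '[[1,[0,0,-0.3],[0,0,0]],[1,[0,0,-0.3],[0,0,0]],[1,[0,0,0],[0,0,0]]]'
```

```text
clock: 9.02
position: [0.6031, 0.0279, 0.0801]
ee_rot: [-0.0, 0.708, 0.0, 0.707]
ft_force: [-0.1, 0.4, -1.2]
grip_width: 0.339
clock: 9.27
position: [0.6036, 0.0278, 0.0748]
ee_rot: [-0.0, 0.707, 0.0, 0.707]
ft_force: [0.8, 0.4, -0.8]
grip_width: 0.341
```

```bash
python3 -m crank '[[1,[0,0,-0.4],[0,0,0]],[1,[0,0,-0.4],[0,0,0]],[1,[0,0,0],[0,0,0]]]' ; python3 -m crank '[[1,[0,0,-0.3],[0,0,0]],[1,[0,0,-0.3],[0,0,0]],[1,[0,0,-0.2],[0,0,0]],[1,[0,0,0],[0,0,0]]]'
```

```text
clock: 9.52
position: [0.6034, 0.0278, 0.0664]
ee_rot: [-0.0, 0.707, 0.0, 0.707]
ft_force: [0.0, 0.5, -0.1]
grip_width: 0.339
clock: 9.85
position: [0.6042, 0.0268, 0.0611]
ee_rot: [0.0, 0.707, -0.0, 0.707]
ft_force: [-8.0, -2.9, 18.9]
grip_width: 0.336
```

```bash
python3 -m crank '[[1,[-0.15,0,0.1],[0,0,0]],[1,[0,0,0],[0,0,0]],[1,[0,0,0],[0,0,0]],[1,[0,0,0],[0,0,0]],[1,[0,0,0],[0,0,0]],[1,[0,0,0],[0,0,0]]]'; python3 look.py t2.png .604 .0275 .05
```

```text
clock: 10.35
position: [0.6036, 0.0269, 0.0616]
ee_rot: [-0.0, 0.706, -0.0, 0.708]
ft_force: [1.0, -3.3, 10.1]
grip_width: 0.34
side origin 271 156 scale 8
top origin 225 112 scale 8
```

View pics/t2.png

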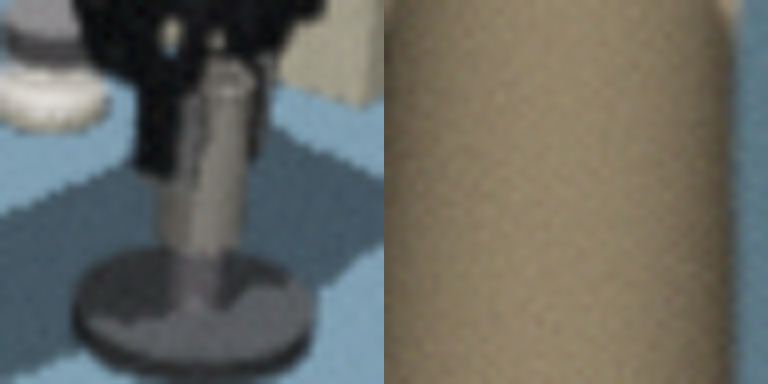

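The sleeve's lower end is at row 250 and the pin foot at row 310, so it stopped about 27 mm above the base. It bears about 10 N with little side force, so it sticks and goes in the tub. I'll hold it a bit longer, then lift it straight up and carry it over.

```bash
python3 -m crank '[[1,[0,0,0],[0,0,0]],[1,[0,0,0],[0,0,0]],[1,[0,0,0],[0,0,0]],[1,[0,0,0],[0,0,0]],[1,[0,0,0],[0,0,0]],[1,[0,0,1],[0,0,0]],[1,[0,0,2],[0,0,0]],[1,[0,0,3],[0,0,0]],[1,[0,0,3],[0,0,0]],[1,[0,0,0],[0,0,0]]]'; python3 -m crank '[[1,[-0.33,3.95,0],[0,0,0]],[1,[-0.33,3.95,0],[0,0,0]],[1,[-0.33,3.95,0],[0,0,0]],[1,[-0.33,3.95,0],[0,0,0]],[1,[-0.33,3.95,0],[0,0,0]],[1,[-0.33,3.95,0],[0,0,0]],[1,[-0.33,3.95,0],[0,0,0]],[1,[-0.33,3.95,0],[0,0,0]],[1,[0,0,0],[0,0,0]],[1,[0,0,0],[0,0,0]]]'
```

```text
clock: 11.28
position: [0.6051, 0.028, 0.1565]
ee_rot: [0.001, 0.704, 0.001, 0.71]
ft_force: [1.0, -0.2, -0.3]
grip_width: 0.337
clock: 12.12
position: [0.5741, 0.3474, 0.1496]
ee_rot: [-0.002, 0.708, 0.002, 0.707]
ft_force: [-0.5, -0.8, -1.0]
grip_width: 0.338
```

```bash
python3 -m crank '[[1,[0.1,-0.2,-3],[0,0,0]],[1,[0.1,-0.2,-3],[0,0,0]],[1,[0,0,-3],[0,0,0]],[1,[0,0,-1.5],[0,0,0]],[1,[0,0,-0.8],[0,0,0]],[1,[0,0,-0.4],[0,0,0]],[1,[0,0,0],[0,0,0]],[1,[0,0,0],[0,0,0]]]'
```

```text
clock: 12.78
position: [0.5788, 0.3398, 0.0347]
ee_rot: [0.0, 0.707, 0.0, 0.708]
ft_force: [0.5, -0.7, 0.3]
grip_width: 0.34
```

```bash
python3 -m crank '[[1,[0,0,-0.3],[0,0,0]],[1,[0,0,-0.2],[0,0,0]],[1,[0,0,0],[0,0,0]],[0.6,[0,0,0],[0,0,0]],[0.45,[0,0,0],[0,0,0]],[0.4,[0,0,0],[0,0,0]],[0.4,[0,0,0],[0,0,0]],[0.4,[0,0,0],[0,0,0]]]'; python3 -m crank '[[0.4,[0,0,1],[0,0,0]],[0.4,[0,0,2],[0,0,0]],[0.4,[0,0,4],[0,0,0]],[0.4,[0,0,4],[0,0,0]],[0.4,[0,0,4],[0,0,0]],[0.4,[0,0,0],[0,0,0]]]'; python3 - <<'E'
from h import *
p=viewer.camera("side"); save(p,"s3.png")
E
```

```text
clock: 13.45
position: [0.5779, 0.3398, 0.0283]
ee_rot: [-0.0, 0.707, 0.0, 0.707]
ft_force: [-0.5, -0.4, -0.5]
grip_width: 0.602
clock: 13.95
position: [0.5814, 0.3413, 0.1887]
ee_rot: [0.003, 0.703, 0.003, 0.711]
ft_force: [1.8, -0.9, 0.9]
grip_width: 0.601
```

View pics/s3.png

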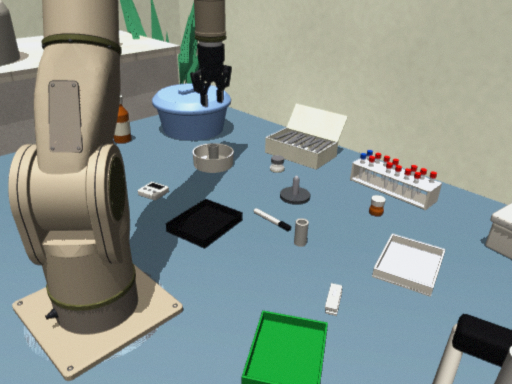

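The first sleeve stands in the tub at (213,153) and the second is undisturbed at (301,232). Moving to the second.

```bash
python3 -m crank '[[0.3,[-1.14,-3.87,0],[0,0,0]],[0.3,[-1.14,-3.87,0],[0,0,0]],[0.3,[-1.14,-3.87,0],[0,0,0]],[0.3,[-1.14,-3.87,0],[0,0,0]],[0.3,[-1.14,-3.87,0],[0,0,0]],[0.3,[-1.14,-3.87,0],[0,0,0]],[0.3,[-1.14,-3.87,0],[0,0,0]],[0.3,[-1.14,-3.87,0],[0,0,0]],[0.3,[-1.14,-3.87,0],[0,0,0]],[0.3,[-1.14,-3.87,0],[0,0,0]],[0.3,[-1.14,-3.87,0],[0,0,0]],[0.3,[-1.14,-3.87,0],[0,0,0]]]'; python3 -m crank '[[0.3,[0,0,0],[0,0,0]],[0.3,[0,0,0],[0,0,0]]]'
```

```text
clock: 15.0
position: [0.4399, -0.1262, 0.1782]
ee_rot: [0.0, 0.707, 0.0, 0.707]
ft_force: [1.1, -0.6, 0.6]
grip_width: 0.7
clock: 15.17
position: [0.4402, -0.1266, 0.1783]
ee_rot: [0.002, 0.707, -0.001, 0.707]
ft_force: [0.1, 0.7, -0.0]
grip_width: 0.698
```

```bash
python3 -m crank '[[0.3,[0.43,0.36,0],[0,0,0]],[0.3,[0,0,-4],[0,0,0]],[0.3,[0,0,-4],[0,0,0]],[0.3,[0,0,-4],[0,0,0]],[0.3,[0,0,-2],[0,0,0]],[0.3,[0,0,-1],[0,0,0]],[0.3,[0,0,-0.4],[0,0,0]],[0.3,[0,0,0],[0,0,0]],[0.3,[0,0,0],[0,0,0]]]'
```

```text
clock: 15.92
position: [0.4467, -0.1206, 0.0254]
ee_rot: [-0.0, 0.706, 0.0, 0.708]
ft_force: [-0.5, 0.7, 0.2]
grip_width: 0.701
```

```bash
python3 -m crank '[[0.3,[-0.2,-0.24,-0.15],[0,0,0]],[0.3,[0,0,0],[0,0,0]],[1,[0,0,0],[0,0,0]],[1,[0,0,0],[0,0,0]],[1,[0,0,0],[0,0,0]],[1,[0,0,0],[0,0,0]],[1,[0,0,0],[0,0,0]],[1,[0,0,0],[0,0,0]]]' 30 && python3 -m crank '[[1,[0,0,1],[0,0,0]],[1,[0,0,3],[0,0,0]],[1,[0,0,4],[0,0,0]],[1,[0,0,3],[0,0,0]],[1,[0,0,0],[0,0,0]]]'
```

```text
clock: 16.58
position: [0.4438, -0.1234, 0.0233]
ee_rot: [-0.0, 0.707, 0.0, 0.707]
ft_force: [-1.2, 0.2, 6.7]
grip_width: 0.35
clock: 17.0
position: [0.4465, -0.1242, 0.1389]
ee_rot: [0.0, 0.704, -0.0, 0.71]
ft_force: [-0.1, 0.2, -1.0]
grip_width: 0.347
```

```bash
python3 -m crank '[[1,[2.62,2.52,0],[0,0,0]],[1,[2.62,2.52,0],[0,0,0]],[1,[2.62,2.52,0],[0,0,0]],[1,[2.62,2.52,0],[0,0,0]],[1,[2.62,2.52,0],[0,0,0]],[1,[2.6,2.52,0],[0,0,0]],[1,[0,0,-2],[0,0,0]],[1,[0,0,-1.6],[0,0,0]],[1,[0,0,0],[0,0,0]],[1,[0,0,0],[0,0,0]]]'; python3 look.py t3.png .604 .0275 .07
```

```text
clock: 17.83
position: [0.5998, 0.0274, 0.0967]
ee_rot: [-0.0, 0.708, -0.0, 0.707]
ft_force: [0.4, -0.2, 0.5]
grip_width: 0.344
side origin 271 150 scale 8
top origin 225 110 scale 8
```

View pics/t3.png

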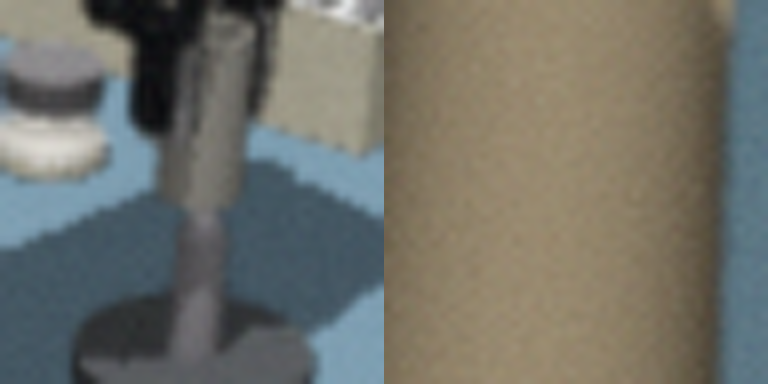

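The sleeve's bottom centre is at about (201,190), just above the pin tip at (203,212). I'll add a few mm in +x and lower it.

```bash
python3 -m crank '[[1,[0.35,0,0],[0,0,0]],[1,[0,0,0],[0,0,0]],[1,[0,0,-1],[0,0,0]],[1,[0,0,-0.6],[0,0,0]],[1,[0,0,-0.4],[0,0,0]],[1,[0,0,0],[0,0,0]]]' ; python3 -m crank '[[1,[0,0,-0.4],[0,0,0]],[1,[0,0,-0.4],[0,0,0]],[1,[0,0,0],[0,0,0]]]'
```

```text
clock: 18.43
position: [0.6031, 0.0278, 0.0753]
ee_rot: [-0.0, 0.708, -0.0, 0.706]
ft_force: [0.3, 0.3, -1.6]
grip_width: 0.35
clock: 18.68
position: [0.6036, 0.0278, 0.068]
ee_rot: [-0.0, 0.707, 0.0, 0.707]
ft_force: [-0.8, -0.1, -1.2]
grip_width: 0.345
```

Base is at about 45 mm with no contact; continuing past the point where the first one stuck.

```bash
python3 -m crank '[[1,[0,0,-0.4],[0,0,0]],[1,[0,0,-0.4],[0,0,0]],[1,[0,0,-0.2],[0,0,0]],[1,[0,0,0],[0,0,0]]]' ; python3 -m crank '[[1,[0,0,0],[0,0,0]]]'
```

```text
clock: 19.02
position: [0.6036, 0.0278, 0.0582]
ee_rot: [-0.0, 0.707, 0.0, 0.707]
ft_force: [-0.1, 0.1, -0.5]
grip_width: 0.349
clock: 19.1
position: [0.6039, 0.0278, 0.0587]
ee_rot: [-0.0, 0.707, 0.0, 0.707]
ft_force: [1.0, 0.0, -0.4]
grip_width: 0.351
```

Already past it. The seat is expected at TCP z ≈ 0.035.

```bash
python3 -m crank '[[1,[0,0,-0.5],[0,0,0]],[1,[0,0,-0.5],[0,0,0]],[1,[0,0,-0.5],[0,0,0]],[1,[0,0,-0.3],[0,0,0]],[1,[0,0,0],[0,0,0]]]' ; python3 -m crank '[[1,[0,0,-0.3],[0,0,0]],[1,[0,0,-0.2],[0,0,0]],[1,[0,0,-0.1],[0,0,0]],[1,[0,0,0],[0,0,0]]]'
```

```text
clock: 19.52
position: [0.6034, 0.0278, 0.0398]
ee_rot: [-0.0, 0.708, 0.0, 0.707]
ft_force: [0.9, 0.9, -0.3]
grip_width: 0.349
clock: 19.85
position: [0.6041, 0.0278, 0.0354]
ee_rot: [0.0, 0.707, 0.0, 0.707]
ft_force: [-2.1, 0.1, 4.8]
grip_width: 0.352
```

```bash
python3 -m crank '[[1,[0,0,-0.1],[0,0,0]],[1,[0,0,-0.1],[0,0,0]],[1,[0,0,0],[0,0,0]],[1,[0,0,0],[0,0,0]],[1,[0,0,0],[0,0,0]],[1,[0,0,0],[0,0,0]],[1,[0,0,0],[0,0,0]],[1,[0,0,0],[0,0,0]],[1,[0,0,0],[0,0,0]],[1,[0,0,0],[0,0,0]],[1,[0,0,0],[0,0,0]]]'; python3 look.py t4.png .604 .0275 .04
```

```text
clock: 20.77
position: [0.6045, 0.0278, 0.0351]
ee_rot: [0.0, 0.707, 0.0, 0.707]
ft_force: [-9.6, 0.9, 23.5]
grip_width: 0.35
side origin 270 160 scale 8
top origin 225 113 scale 8
```

View pics/t4.png

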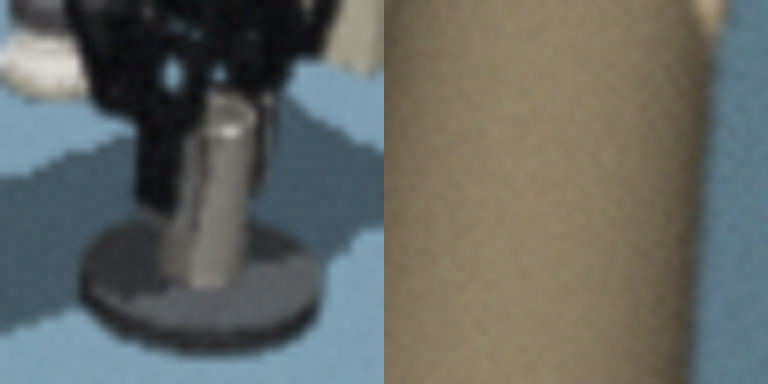

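Sleeve B rests on the base disc (lower end at about (205,280), no pin showing), with 23 N of support at TCP z 0.035, so it is good. I'll lift it and take it to the off-white tray.

```bash
python3 -m crank '[[1,[0,0,0.5],[0,0,0]],[1,[0,0,1],[0,0,0]],[1,[0,0,2],[0,0,0]],[1,[0,0,2],[0,0,0]],[1,[0,0,3],[0,0,0]],[1,[0,0,3],[0,0,0]],[1,[0,0,0],[0,0,0]]]'; python3 -m crank '[[1,[-0.53,-3.7,0],[0,0,0]],[1,[-0.53,-3.7,0],[0,0,0]],[1,[-0.53,-3.7,0],[0,0,0]],[1,[-0.53,-3.7,0],[0,0,0]],[1,[-0.53,-3.7,0],[0,0,0]],[1,[-0.53,-3.7,0],[0,0,0]],[1,[-0.53,-3.7,0],[0,0,0]],[1,[-0.53,-3.7,0],[0,0,0]],[1,[-0.53,-3.7,0],[0,0,0]],[1,[-0.53,-3.7,0],[0,0,0]],[1,[0,0,0],[0,0,0]],[1,[0,0,0],[0,0,0]]]'
```

```text
clock: 21.45
position: [0.607, 0.0276, 0.1543]
ee_rot: [0.001, 0.704, 0.001, 0.71]
ft_force: [1.5, -0.7, -0.1]
grip_width: 0.35
clock: 22.45
position: [0.5494, -0.3454, 0.1481]
ee_rot: [0.001, 0.707, -0.002, 0.707]
ft_force: [0.7, 1.6, -0.0]
grip_width: 0.348
```

```bash
python3 -m crank '[[1,[0,0,-3],[0,0,0]],[1,[0,0,-3],[0,0,0]],[1,[0,0,-3],[0,0,0]],[1,[0,0,-1.5],[0,0,0]],[1,[0,0,-0.6],[0,0,0]],[1,[0,0,0],[0,0,0]],[1,[0,0,0],[0,0,0]],[1,[0,0,0],[0,0,0]]]'
```

```text
clock: 23.12
position: [0.5521, -0.3427, 0.0388]
ee_rot: [-0.001, 0.706, -0.0, 0.708]
ft_force: [0.2, -0.5, -0.1]
grip_width: 0.348
```

```bash
python3 -m crank '[[1,[0,0,-0.4],[0,0,0]],[1,[0,0,-0.3],[0,0,0]],[1,[0,0,-0.1],[0,0,0]],[1,[0,0,-0.1],[0,0,0]],[1,[0,0,0],[0,0,0]]]'; python3 -m crank '[[1,[0,0,-0.1],[0,0,0]],[1,[0,0,-0.1],[0,0,0]],[1,[0,0,0],[0,0,0]]]'
```

```text
clock: 23.53
position: [0.5509, -0.3422, 0.0277]
ee_rot: [-0.0, 0.707, 0.0, 0.707]
ft_force: [0.8, -0.1, -0.0]
grip_width: 0.351
clock: 23.78
position: [0.5511, -0.3424, 0.0273]
ee_rot: [0.0, 0.707, 0.0, 0.707]
ft_force: [-5.0, 3.8, 13.5]
grip_width: 0.35
```

```bash
python3 -m crank '[[1,[0,0,0.1],[0,0,0]],[1,[0,0,0],[0,0,0]],[0.62,[0,0,0],[0,0,0]],[0.58,[0,0,0],[0,0,0]],[0.5,[0,0,0],[0,0,0]],[0.35,[0,0,0],[0,0,0]],[0.3,[0,0,0],[0,0,0]],[0.3,[0,0,0],[0,0,0]],[0.3,[0,0,0],[0,0,0]]]'; python3 -m crank '[[0.3,[0,0,0.5],[0,0,0]],[0.3,[0,0,1],[0,0,0]],[0.3,[0,0,2],[0,0,0]],[0.3,[0,0,3],[0,0,0]],[0.3,[0,0,4],[0,0,0]],[0.3,[0,0,4],[0,0,0]],[0.3,[-3,3,2],[0,0,0]],[0.3,[-3,3,0],[0,0,0]],[0.3,[-2,2,0],[0,0,0]],[0.3,[0,0,0],[0,0,0]],[0.3,[0,0,0],[0,0,0]],[0.3,[0,0,0],[0,0,0]]]'; python3 - <<'E'
from h import *
p=viewer.camera("side"); q=viewer.camera("top")
cv2.imwrite("pics/end.png",np.vstack([cv2.resize(np.hstack([p["frame"][130:330,130:480]]),None,fx=1.6,fy=1.6),np.pad(cv2.resize(q["frame"][95:260,90:430],None,fx=1.6,fy=1.6),((0,0),(0,16),(0,0)))])[:,:,::-1])
E
```

```text
clock: 24.53
position: [0.551, -0.3421, 0.0268]
ee_rot: [-0.0, 0.707, 0.0, 0.707]
ft_force: [0.4, -0.9, -0.4]
grip_width: 0.7
clock: 25.53
position: [0.4754, -0.2664, 0.1906]
ee_rot: [-0.0, 0.706, 0.0, 0.708]
ft_force: [-0.4, -0.7, -0.4]
grip_width: 0.7
```

View pics/end.png

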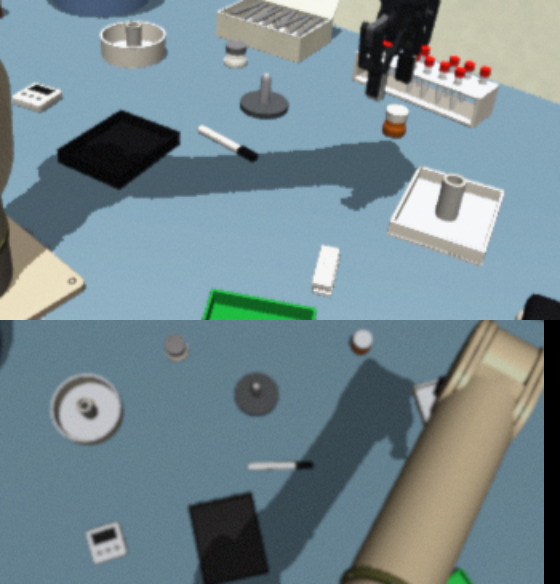

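The sleeve stands upright in the tray at (452,198). The other one stands in the tub at (135,35) and (87,407), and the bystanders have not moved. Handing in.

```bash
python3 -c "
from workcell import manip; print(manip.hand_in())"
```

```text
the job is handed in; nothing more can be done
None
```

Both sleeves were checked one at a time and sorted, and the job was handed in at about 25.6 s on the robot's clock.

- **Left sleeve (y = +0.16):** it stuck about 27 mm above the base. The reading was 19 N at first and 10 N while holding, with little side force once re-centred. I held it about 1 s, and it now stands in the round tub.
- **Right sleeve (y = −0.12):** it passed that height with no resistance and rested on the base at tool height 0.035 m, as expected, with about 23 N of support. I held it about 0.75 s, and it now stands upright in the off-white tray.

**Last checks:** the final side view showed both sleeves upright in their places, the bystanders where they were, and the gripper open and clear. In the final top view the arm hid most of the tray, so only the side view confirms that placing.

**Disagreement:** the two cameras differed by about 6 mm in x on the pin tip. I settled it by looking at the held sleeve next to the pin from close by and by watching the forces on the way down.

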